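# Close the spares bin and hold its label holder pressed home behind the lip

## Task

First lower the open cover of the spares bin gently until it rests fully shut on the rim. Then take the label holder out of its stand and push its tongue down behind the lip on the front of the bin, label facing outwards, until it is fully home against the spring, without forcing it. Finish with the gripper still holding the label holder and keeping it pressed home (do not let go); leave everything else on the table where it is.

Things in the scene. Friction and masses are not known exactly. Their poses are not given: they have to be found in the camera images.
- bin: Open-topped grey sheet-metal spares bin fixed to the table, 170 (x) x 240 (y) x 70 (z) mm, origin at the centre of its underside; its front looks along its -x (to the robot, yaw within 0.25 rad). Outside its front wall, right of the middle, is a bare steel slot for the label holder, 11 mm wide and 56 mm long inside, open at the top. Over 60 N cracks the holder; 12 to 25 N is plenty.
- slot (a point): Centre of the slot's mouth, level with its lip's top, 50 mm above the table, at (-95.5, -50, 50) mm in the bin frame, axes as the bin's. Lip's inner face at -5.5 mm x, back plate's at +5.5 mm; above, both flare: lip side to 18 mm out (-x) and 14 mm up, back side to 10.5 mm (+x), where the bin's wall stands 20 mm above the lip. The spring bar's top is 26 mm below.
- spring_bar (a joint): How far the spring bar at the bottom of the slot is pushed down, m: 0 free, 0.006 on its solid stop (holder home). The spring takes 4 N at the start and 10 N at the stop, and pushes an unheld holder up again. At home the holder's foot is 32 mm below the slot mouth (18 mm above the table).
- cover (a joint): Angle of the bin's flat aluminium cover, rad: 0 shut on the rim (its stop), grows as it opens upwards; starts at 0.7 to 1.2. A stiff hinge holds it where it is left (2 to 6 N at the knob moves it). Over 1 rad/s near shut is a slam. 168 mm from hinge to front edge, 240 mm wide, 6 mm thick; shut, its top is 76 mm above the table.
- hinge (a point): Middle of the cover's hinge line, on the far top edge of the bin at (85, 0, 70) mm in the bin frame; the line runs along the bin's y. Axes as the bin's.
- cover_knob (a point): Centre of the cover's black knob: a cylinder 22 mm across and 22 mm long, axis along the bin's y, centre 30 mm off the cover's top face on a 10 mm stem. Shut: at (-65, 65, 106) mm in the bin frame; from the hinge 150 mm along the cover, 36 mm square to it, 65 mm along +y. Axes turn with the cover. Gripped from above by its flat ends (across y) it pivots between the fingers.
- holder: Grey plastic T-shaped label holder, 8 mm thick (x), 40 to 85 g. Tongue below: 50 mm wide (y), 36 mm high; face above: 76 mm wide, to 102 mm above the foot, paper label on its -x side, which must face the bin's -x. Origin at the centre of the foot, z up. Starts upright in its stand, foot 6 mm above the table, yaw within 0.5 rad. Grip the 8 mm about 86 mm above the foot, to clear the shut cover.
- label_face (a point): Point on the holder's label side, 10 mm in front of (-x) its mid-plane and 69 mm above its foot; axes as the holder's.
- stand: Low dark steel stand with a slot 11 mm wide and 22 mm deep in which the label holder starts, 60 (x) x 90 (y) x 28 mm high, fixed, to the left or right of the bin. Origin centre of underside.
- roll: Bystander: white paper roll standing on end, 72 mm diameter, 57 mm high, origin centre of underside; on the other side of the bin from the stand.
- screwdriver: Bystander: screwdriver lying on the table beyond the bin.
- printer: Bystander: black till-slip printer 150 x 140 x 135 mm, far left, origin centre of underside.
- carton: Bystander: cardboard carton 140 x 120 x 100 mm, far right, origin centre of underside.
There are look-alikes about, which are no part of the job. Of the things that look like the stand, take the one that is farthest to the robot's left at the start.

How it is judged:
On the way, in this order (a step that is already met when the one before it is completed fails the run):
1. the cover is fully shut, and the label holder still in its stand (value of joint cover below 0.03 rad and distance between holder and stand below 0.02 m), for 0.2 s.
2. the holder's tongue has entered the slot behind the lip (z of holder in the frame of slot below -0.008 m and x of holder in the frame of slot between -0.005 and 0.005 m and y of holder in the frame of slot between -0.006 and 0.006 m), for 0.05 s.
At the end, for the whole second after the job is handed in: Cover shut (0.03 rad); holder upright (0.12 rad) in the slot, label outwards, within 4 mm across and 5 mm along, foot within 2.5 mm of home, spring bar down at least 4.8 of 6 mm; the fingers hold it and keep it pressed into the bin with over 5 N, at rest (value of joint cover below 0.03 rad and value of joint spring_bar above 0.0048 m and z of holder in the frame of slot below -0.0295 m and x of holder in the frame of slot between -0.004 and 0.004 m and y of holder in the frame of slot between -0.005 and 0.005 m and x of label_face in the frame of slot below -0.004 m and angle between holder's own z axis and vertical below 0.12 rad and linear speed of holder below 0.02 m/s and contact force between holder and bin above 5 N and contact force between the fingers and holder above 5 N); the arm keeps its last pose, push and grip.
It fails at once if the cover is slammed (faster than 1 rad/s near shut) (value of joint cover below 0.2 rad and velocity of joint cover below -1 rad/s).
It fails at once if the label holder is forced (more than 60 N against the bin) (contact force between holder and bin above 60 N).
It fails at once if a bystander is disturbed (distance of any of roll, screwdriver, printer, carton from where it was at the start of the episode above 0.03 m).
It also fails if it takes over 58 s, if anything falls off the work surface, if the arm or the gripper's body presses on something with over 40 N, if the wrist force passes 120 N, or if a joint passes its speed limit or range.

## Robot

A 6-joint arm with a two-finger parallel gripper is mounted at the origin on the work surface. World frame = base frame: x ahead of the robot, y to its left, z up, the work surface at z = 0. Lengths are in m, angles in rad, forces in N, time in s.
With the tool pointing down it reaches from about 0.275 to 1 m from the base axis. Payload 8.4 kg.
Tool frame: the origin (TCP) lies at the very end of the fingers, on their centre line; the grasp point (between the pads) lies 19 mm behind it; z points along the fingers, y is the direction in which the jaws open and shut (so a half turn about z gives the same grasp; the last joint's range is limited). The gripper opens to 85 mm and grips with 20 to 120 N. Pads are 22 mm wide; open, the fingers measure 114 mm over their backs; the gripper's body (76 mm by 85 mm) begins 54 mm behind the grasp point. The pads swing forward as they close: fully open they stand 13 mm farther back than shut.
Start: joints at [1.318, 0.353, 1.633, -0, 1.155, -0.002], TCP at [0.155, 0.605, 0.231] pointing down, gripper open.
Joint ranges: [-2.63, 2.63], [-0.92, 2.1], [0.06, 2.66], [-1.3, 4.44], [0, 2.69], [-3.02, 3.02]. Speed limits (rad/s): [2.22, 2.22, 2.79, 3.14, 3.14, 3.14].

## Interface

Orientations are given as a 3x3 rotation matrix whose columns are the frame's x, y, z axes.
In Python, from cell import state, get_image, camera_model, job_done, recognise, silhouettes, spot_point gives the robot as it stands.
- The arm moves only by the tool carry_out, never from a script. Its argument "plan" is a list that holds one entry, the list of rows, each a list of 7 numbers: the shift along the tool's x, y, z in units of 50 mm (1.0 is 50 mm), then the turn, a rotation vector about the tool's x, y, z in units of 30 degrees (1.0 is 30 degrees), then the finger opening in mm, from 0 to 85.4. A call has 1 to 20 rows; each row shifts and turns the commanded pose from where the row before left it, along the tool's axes as they then stand; what a row does not reach is not made up. A row lasts 1/8 s, in which the tool goes at most 62.5 mm and 10.7 degrees, less where a joint would pass 70% of its speed; a pose out of reach is approached as far as the arm can. A call with a number of a shift or a turn outside -1 to 1 is refused whole. A call with a gripper value outside its range is refused whole. The fingers move at their own pace and stop on an object; "squeeze" is the grip in N (left out, the last holds). Time passes only in rows, so rows that do not move let the fingers close. It gives the time, the measured TCP pose, the force and the opening at its end, in the units of the state.
- state(): the state, without advancing time (a new reading comes with each control period).
- get_image(name): name is "scene" or "top"; returns the picture (400x640x3 uint8, red, green, blue); there is no depth.
- camera_model(name): a dict with "fovy" (degrees; the focal length in pixels is half the picture's height over the tangent of half this angle, whatever the lens; pixels are square), "cx", "cy" (the principal point, pixels), "k1" (the pictures are not rectified: a ray, as slopes to the right and down, at radius r is drawn at 1 + k1 r^2 times it, then the intrinsics apply), "world_to_cam" (4x4, takes a point from world to camera coordinates). Camera axes: x right, y down, z forward; pixel columns grow to the right and rows downward; lengths in m; the calibration is good to about 2 mm. A picture is of the moment at which its call begins. camera_model takes no time and is no camera call.
- job_done(): hands the job in, once; it reports no verdict.
Trained networks look in the newest picture that a camera, given by its name, has taken for a name from the list of things; names that differ only in an ending like _2 or _b are one class to them, and where a whole thing is asked for, a point or a joint stands for the part that bears it (a point fixed in the world has none). Each returns a list of dicts, best first, with "score" (0 to 1); they miss things now and then, are a little off and sometimes report something else, mostly with a low value. They report only what shows in the picture. A call takes as long as a camera call. They do not tell look-alikes from the thing itself.
- recognise(camera, query): "at" ([column, row] as shares, 0 to 1, of the picture: columns of its width, rows of its height, amid what is visible of it).
- silhouettes(camera, query): "pixels" (400x640 bool, what is visible of it) and "at" ([column, row] as shares, 0 to 1, of the picture: columns of its width, rows of its height, amid what is visible of it).
- spot_point(camera, query): "at" ([column, row] as shares, 0 to 1, of the picture: columns of its width, rows of its height: a listed point, or the origin of a listed thing).
The state is a dict: "time_s": time; "q": joint angles; "qvel": joint speeds; "effort": joint torques, N m; "position": TCP position; "tcp_rot": TCP orientation; "contact_force": force on the tool from outside, world axes, zero at the start; "torque": the same for the moment, N m; "finger_gap": opening from 0.0 (shut) to 1.0 (fully open).
Only numpy, scipy, OpenCV 4.12 (cv2) and the standard library are available. Lean on these libraries where they do the work, as an engineer would, in place of code of your own. Each camera call takes 0.05 s, during which the arm holds its last target.

## Working session

There is one attempt and no reset: what is moved stays moved. The work goes in short steps, Python scripts to look and compute and a tool call to move; the robot and the scene stay as the last step left them, time stands still between calls to the robot, and variables do not carry over. Pictures are saved under pics/ and viewed, and the job is handed in when it is done.

Besides the shell and the picture viewer there is one more tool, called after "Emit:" as name([rows], argument=value, ...), one row to a line, values as JSON. carry_out: Moves the arm, as the interface text tells. Its arguments: {"type":"object","properties":{"plan":{"type":"array"},"squeeze":{"type":"number"}},"required":["plan"]}

```bash
mkdir -p pics; ls; python3 - <<'E'
from cell import *
import cv2
s=state();print(s)
for n in("scene","top"):
    im=get_image(n);cv2.imwrite(f"pics/{n}0.png",im[:,:,::-1]);print(n,camera_model(n))
E
```

```text
pics
{'time_s': 0.0, 'q': array([ 1.31759241e+00,  3.53593125e-01,  1.63415154e+00,  3.42430611e-05,
        1.15518637e+00, -2.39076446e-03]), 'qvel': array([-0.00130771, -0.00073477,  0.00246614,  0.00145499,  0.00030395,
       -0.00038588]), 'effort': array([ 1.44197779e-04, -6.05261278e+01, -3.42070270e+01,  1.92990824e-04,
        9.68282955e-03, -5.58447709e-05]), 'position': array([0.15498401, 0.60498529, 0.23058859]), 'tcp_rot': array([[-9.68707481e-01,  2.48204922e-01, -3.65602979e-04],
       [ 2.48205188e-01,  9.68706625e-01, -1.28785899e-03],
       [ 3.45090882e-05, -1.33830319e-03, -9.99999104e-01]]), 'contact_force': array([-0.64542354, -0.15339183,  1.29628655]), 'torque': array([-0.03613125, -0.03428779,  0.0088283 ]), 'finger_gap': 1.003522635284355}
scene {'fovy': 48.92074411272956, 'cx': 315.604862872204, 'cy': 198.2990016176418, 'k1': -0.09930739026573217, 'world_to_cam': array([[ 0.53031194,  0.84773793, -0.01047103, -0.28162403],
       [ 0.60486474, -0.38697645, -0.6959798 , -0.2725505 ],
       [-0.59406052,  0.36275284, -0.71798501,  1.58777517],
       [ 0.        ,  0.        ,  0.        ,  1.        ]])}
top {'fovy': 50.54426255161291, 'cx': 317.96209839405356, 'cy': 201.11939675032764, 'k1': -0.11058128007260883, 'world_to_cam': array([[ 0.01374001, -0.99987017, -0.00841781, -0.02456097],
       [-0.99786512, -0.01317393, -0.06396603,  0.56297418],
       [ 0.06384683,  0.00927873, -0.99791657,  1.25804935],
       [ 0.        ,  0.        ,  0.        ,  1.        ]])}
```

View pics/scene0.png

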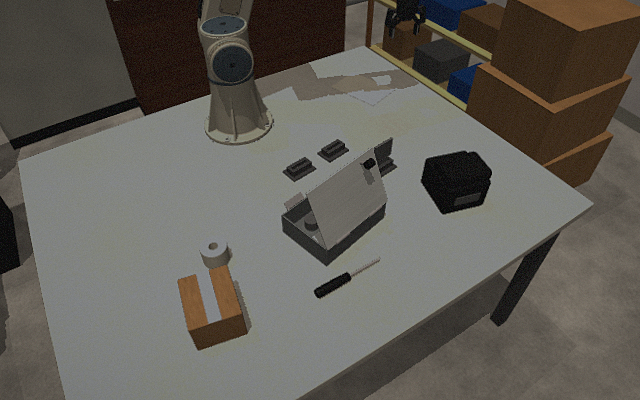

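View pics/top0.png

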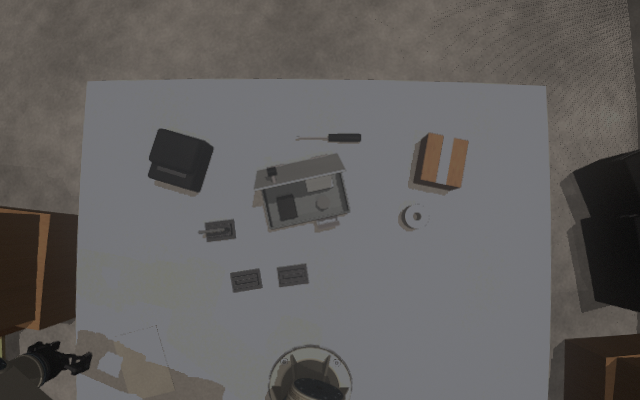

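```bash
cat > h.py <<'E'
import numpy as np,cv2
from cell import *
def K(n):
    m=camera_model(n);f=200/np.tan(np.radians(m["fovy"])/2)
    return m,np.array([[f,0,m["cx"]],[0,f,m["cy"]],[0,0,1.]]),np.array([m["k1"],0,0,0,0.]),np.array(m["world_to_cam"])
def proj(n,P):
    m,k,d,T=K(n);P=np.atleast_2d(P).astype(float)
    return cv2.projectPoints(P.reshape(-1,1,3),cv2.Rodrigues(T[:3,:3])[0],T[:3,3],k,d)[0].reshape(-1,2)
def ray(n,uv):
    m,k,d,T=K(n)
    x=cv2.undistortPoints(np.array(uv,float).reshape(1,1,2),k,d).ravel()
    R=T[:3,:3];return -R.T@T[:3,3],R.T@np.array([x[0],x[1],1])
def onz(n,uv,z):
    c,d=ray(n,uv);return c+d*(z-c[2])/d[2]
def tri(a,b):
    c1,d1=ray("scene",a);c2,d2=ray("top",b)
    A=np.c_[d1,-d2];t=np.linalg.lstsq(A,c2-c1,rcond=None)[0]
    p,q=c1+t[0]*d1,c2+t[1]*d2;return (p+q)/2,np.linalg.norm(p-q)
WH=np.array([640,400])
E
python3 - <<'E'
from h import *
np.set_printoptions(precision=4,suppress=True)
ims={n:get_image(n) for n in("scene","top")}
for q in ["bin","slot","hinge","cover_knob","holder","label_face","stand"]:
    r={}
    for n in("scene","top"):
        l=spot_point(n,q);r[n]=[np.array(e["at"])*WH for e in l]
        print(q,n,[(np.round(np.array(e["at"])*WH,1),round(e["score"],2)) for e in l])
    for a in r["scene"]:
        for b in r["top"]:
            p,e=tri(a,b)
            if e<.012: print("   ",p,e)
sil={}
for q in ["bin","holder","stand","cover"]:
    for n in ims:
        for i,e in enumerate(silhouettes(n,q)):
            print(q,n,i,e["score"],np.array(e["at"])*WH,e["pixels"].sum());sil[f"{q}_{n}_{i}"]=e["pixels"]
np.savez("sil.npz",**sil)
def crop(n,c0,r0,w,h,s,f):
    im=ims[n][r0:r0+h,c0:c0+w,::-1];im=cv2.convertScaleAbs(im,alpha=1.8)
    cv2.imwrite(f,cv2.resize(im,None,fx=s,fy=s,interpolation=cv2.INTER_CUBIC))
crop("top",190,140,180,120,4,"pics/tc.png")
crop("scene",270,120,150,150,4,"pics/sc.png")
E
```

```text
bin scene [(array([334.5, 221.3]), 0.61)]
bin top [(array([305.7, 191.4]), 0.93)]
    [0.593  0.0219 0.0188] 0.0035788600684961507
slot scene []
slot top [(array([329.2, 216.9]), 0.66), (array([218.2, 234.1]), 0.4)]
hinge scene [(array([356.4, 223.7]), 0.93), (array([367.5, 165.2]), 0.69)]
hinge top [(array([298.2, 160. ]), 0.93)]
    [0.6761 0.0388 0.0797] 0.005572680204739835
cover_knob scene []
cover_knob top [(array([268.2, 170.5]), 0.78)]
holder scene [(array([379.8, 165.6]), 0.84)]
holder top [(array([219.3, 228.5]), 0.56)]
    [0.4751 0.2787 0.0163] 0.004491689112468592
label_face scene [(array([382.8, 147.8]), 0.58), (array([338.2, 222.8]), 0.23)]
label_face top [(array([212.8, 231.6]), 0.57)]
    [0.4678 0.2846 0.081 ] 0.001822993382733817
stand scene [(array([330.3, 152.7]), 0.86), (array([298.3, 171. ]), 0.66), (array([380.4, 168.8]), 0.65)]
stand top [(array([218.3, 229. ]), 0.88), (array([291.9, 269.4]), 0.76)]
    [0.3541 0.0534 0.011 ] 0.011925820190533948
    [ 0.4731  0.2858 -0.0022] 0.005760325343291573
bin scene 0 0.69 [346.304 198.6  ] 4547
bin scene 1 0.64 [338.112 206.88 ] 6991
bin top 0 0.74 [305.088 191.6  ] 5377
holder scene 0 0.7 [383.68 152.  ] 323
holder top 0 0.69 [305.92 190.68] 5514
stand scene 0 0.75 [297.728 168.8  ] 493
stand scene 1 0.61 [331.072 149.32 ] 408
stand scene 2 0.58 [388.416 170.2  ] 181
stand top 0 0.91 [244.992 283.68 ] 617
stand top 1 0.61 [219.2 234.4] 499
stand top 2 0.61 [291.968 273.8  ] 583
cover scene 0 0.6 [345.28 195.8 ] 4456
cover top 0 0.63 [298.624 170.   ] 1648
```

View pics/tc.png

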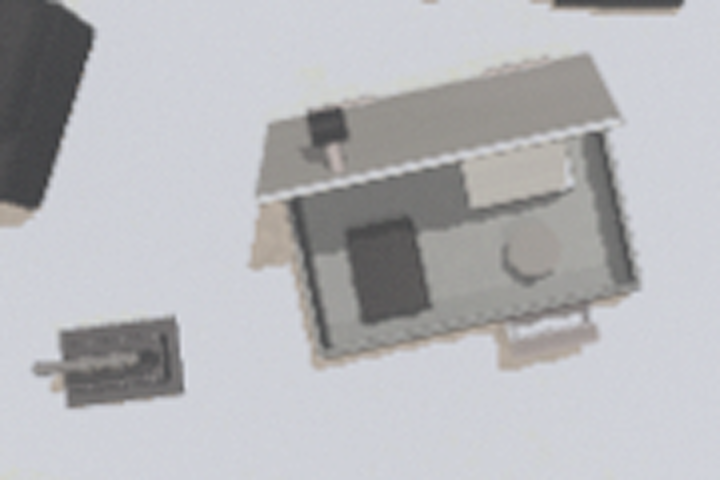

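View pics/sc.png

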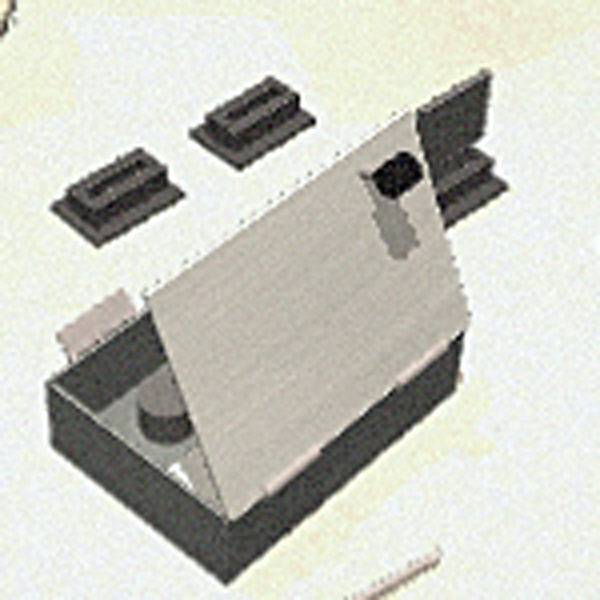

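```bash
cat > fit.py <<'E'
from h import *
from scipy.optimize import least_squares
np.set_printoptions(precision=4,suppress=True)
def B(p,P):
    c,s=np.cos(p[2]),np.sin(p[2]);P=np.atleast_2d(P)
    return np.c_[p[0]+c*P[:,0]-s*P[:,1],p[1]+s*P[:,0]+c*P[:,1],P[:,2]]
def C(a,d,h,y): # along, off (square), y -> bin frame
    return [.085-d*np.cos(a)+h*np.sin(a)*1, y, .07+d*np.sin(a)+h*np.cos(a)]
def pts(a):
    return [("top",(317,357),(-.085,.12,.07)),("top",(637,288),(-.085,-.12,.07)),
    ("scene",(228,583),(.085,-.12,0)),("scene",(48,440),(-.085,-.12,0)),("scene",(49,384),(-.085,-.12,.07)),
    ("scene",(463,383),(.085,.12,0)),("scene",(230,521),(.085,-.12,.07)),
    ("scene",(414,110),C(a,.168,.003,.12)),("scene",(147,295),C(a,.168,.003,-.12)),
    ("top",(260,197),C(a,.168,.003,.12)),("top",(622,122),C(a,.168,.003,-.12)),
    ("top",(327,127),C(a,.150,.036,.065)),("scene",(397,175),C(a,.150,.036,.065))]
def uv(n,u): return np.array([190+u[0]/4,140+u[1]/4]) if n=="top" else np.array([270+u[0]/4,120+u[1]/4])
def res(p): return np.array([proj(n,B(p,X))[0]-uv(n,u) for n,u,X in pts(p[3])])
if __name__=="__main__":
    r=least_squares(lambda p:res(p).ravel(),[.6,.03,.2,1.],loss="soft_l1")
    p=r.x;print(p);print(res(p))
    print("slot",B(p,[-.0955,-.05,.05]),"knob",B(p,C(p[3],.15,.036,.065)),"shut",B(p,[-.065,.065,.106]),"hinge",B(p,[.085,0,.07]))
E
python3 fit.py
```

```text
[0.5891 0.0266 0.2294 1.1254]
[[-0.7534 -0.8117]
 [ 0.5021 -1.3667]
 [-0.276   0.5486]
 [ 0.9648  1.3398]
 [-0.9598 -1.3683]
 [-1.3605  1.4007]
 [-0.548  -0.2701]
 [-1.4828 -1.4509]
 [-0.9042 -0.7259]
 [-2.1481  0.5564]
 [-0.3987 -0.9224]
 [-0.7433 -0.8108]
 [ 0.2279 -0.4069]]
slot [[ 0.5075 -0.0438  0.05  ]] knob [[0.6258 0.102  0.2209]] shut [[0.511  0.0752 0.106 ]] hinge [[0.6719 0.046  0.07  ]]
```

```bash
sed -i 's#return np.array(\[190+u\[0\]/4,140+u\[1\]/4\])#return -.375+np.array([190+u[0]/4,140+u[1]/4])#; s#else np.array(\[270#else -.375+np.array([270#' fit.py; python3 fit.py
cat > plan.py <<'E'
from fit import *
def togo(target,Rt=None):
    s=state();R=np.array(s["tcp_rot"]);p=np.array(s["position"])
    print("t",s["time_s"],"pos",p,"F",s["contact_force"],"gap",s["finger_gap"])
    d=R.T@(np.array(target)-p)
    print("shift units",d/.05)
    if Rt is not None: print("turn units",cv2.Rodrigues(R.T@Rt)[0].ravel()/np.radians(30))
def down(yaw_y): # tool y at world angle
    y=np.array([np.cos(yaw_y),np.sin(yaw_y),0]);z=np.array([0,0,-1.]);return np.c_[np.cross(y,z),y,z]
E
python3 - <<'E'
from plan import *
r=least_squares(lambda p:res(p).ravel(),[.6,.03,.2,1.],loss="soft_l1").x
k=B(r,C(r[3],.15,.036,.065))[0]
togo(k+[0,0,.06-.019],down(np.pi/2+r[2]))
E
```

```text
[0.5884 0.0268 0.2262 1.1302]
[[-0.567  -0.3002]
 [ 0.7472 -0.5935]
 [-0.1698  0.6789]
 [ 1.253   1.3939]
 [-0.6739 -1.3166]
 [-1.0438  1.7142]
 [-0.4546 -0.1436]
 [-0.8893 -1.1472]
 [-0.5368 -0.5815]
 [-1.942   0.768 ]
 [-0.1016 -0.4219]
 [-0.4623 -0.5332]
 [ 0.7355 -0.0592]]
slot [[ 0.5065 -0.0433  0.05  ]] knob [[0.626  0.1022 0.221 ]] shut [[0.5105 0.0756 0.106 ]] hinge [[0.6712 0.0459 0.07  ]]
t 1.3 pos [0.1551 0.6055 0.2313] F [-0.7348 -0.4997 -0.2533] gap 0.9988842435159129
shift units [-11.6226  -7.4132  -0.6151]
turn units [ 0.     -0.     -0.9109]
```

Emit:
carry_out([
  [[0,0,-0.5,0,0,-0.3,60],[0,0,-0.1,0,0,-0.3,60],[0,0,0,0,0,-0.31,60],[0,0,0,0,0,0,60]],
])

```text
time_s: 1.8
position: [0.1551, 0.6054, 0.2613]
tcp_rot: [[-0.975, -0.223, 0.0], [-0.223, 0.975, 0.0], [-0.0, 0.0, -1.0]]
contact_force: [0.0, 0.0, 1.1]
finger_gap: 0.704
```

```bash
python3 - <<'E'
from plan import *
r=np.array([.5884,.0268,.2262,1.1302])
k=B(r,C(r[3],.15,.036,.065))[0]
togo(k+[0,0,.06-.019],down(np.pi/2+r[2]))
E
```

```text
t 1.8 pos [0.1551 0.6054 0.2613] F [0.0176 0.0151 1.0622] gap 0.703922951617907
shift units [ -6.9405 -11.91    -0.0143]
turn units [ 0.0001  0.0001 -0.0031]
```

Emit:
carry_out([
  [[-0.5,-0.85,0,0,0,0,60],[-0.5,-0.85,0,0,0,0,60],[-0.5,-0.85,0,0,0,0,60],[-0.5,-0.85,0,0,0,0,60],[-0.5,-0.85,0,0,0,0,60],[-0.5,-0.85,0,0,0,0,60],[-0.5,-0.85,0,0,0,0,60],[-0.5,-0.85,0,0,0,0,60],[-0.5,-0.85,0,0,0,0,60],[-0.5,-0.85,0,0,0,0,60],[-0.5,-0.85,0,0,0,0,60],[-0.5,-0.85,0,0,0,0,60],[-0.5,-0.85,0,0,0,0,60],[-0.44,-0.86,0,0,0,0,60],[0,0,0,0,0,0,60],[0,0,0,0,0,0,60]],
])

```text
time_s: 3.8
position: [0.6261, 0.1028, 0.2609]
tcp_rot: [[-0.975, -0.221, -0.001], [-0.221, 0.975, 0.0], [0.001, 0.0, -1.0]]
contact_force: [-0.2, -0.6, 0.2]
finger_gap: 0.704
```

```bash
cat > look.py <<'E'
import sys
from plan import *
def crop(n,c,f,w=150,h=120,s=5,marks=()):
    im=cv2.convertScaleAbs(get_image(n)[:,:,::-1],alpha=1.8)
    c0,r0=int(c[0]-w/2),int(c[1]-h/2);c0=max(0,min(c0,640-w));r0=max(0,min(r0,400-h))
    o=cv2.resize(im[r0:r0+h,c0:c0+w],None,fx=s,fy=s,interpolation=cv2.INTER_CUBIC)
    for m in marks:
        cv2.circle(o,tuple(int(round((a+.5)*s-.5)) for a in (m[0]-c0,m[1]-r0)),3,(0,0,255),1)
    cv2.imwrite("pics/"+f,o);print(f,"origin",c0,r0,"scale",s)
E
python3 - <<'E'
from look import *
r=np.array([.5884,.0268,.2262,1.1302])
k=B(r,C(r[3],.15,.036,.065))[0]
togo(k+[0,0,-.019],down(np.pi/2+r[2]))
p=state()["position"]
crop("top",proj("top",k)[0],"a1.png",100,80,4,[proj("top",k)[0],proj("top",p)[0]])
crop("scene",proj("scene",k)[0],"a2.png",100,100,5,[proj("scene",k)[0],proj("scene",p)[0]])
a=cv2.imread("pics/a1.png");b=cv2.imread("pics/a2.png")
o=np.zeros((500,900,3),np.uint8);o[:320,:400]=a;o[:,400:]=b;cv2.imwrite("pics/a.png",o[:, :])
E
```

```text
t 3.8 pos [0.6261 0.1028 0.2609] F [-0.2331 -0.55    0.167 ] gap 0.7036727742468849
shift units [ 0.0032 -0.013   1.1773]
turn units [ 0.0008 -0.0017 -0.0067]
a1.png origin 220 130 scale 4
a2.png origin 319 113 scale 5
```

View pics/a2.png

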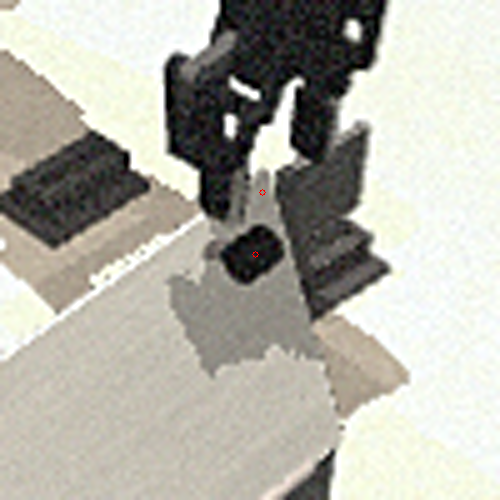

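View pics/a1.png

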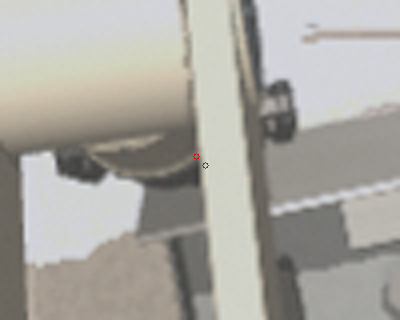

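Emit:
carry_out([
  [[0,0,0.3,0,0,0,60],[0,0,0.4,0,0,0,60],[0,0,0.3,0,0,0,50],[0,0,0.17,0,0,0,45],[0,0,0,0,0,0,15],[0,0,0,0,0,0,15],[0,0,0,0,0,0,15],[0,0,0,0,0,0,15]],
], squeeze=40)

```text
time_s: 4.9
position: [0.6267, 0.1018, 0.2028]
tcp_rot: [[-0.975, -0.224, 0.0], [-0.224, 0.975, -0.001], [0.0, -0.001, -1.0]]
contact_force: [1.4, -4.1, -5.4]
finger_gap: 0.253
```

```bash
python3 - <<'E'
from look import *
r=np.array([.5884,.0268,.2262,1.1302])
k=B(r,C(r[3],.15,.036,.065))[0]
togo(k+[0,0,-.019],down(np.pi/2+r[2]))
crop("scene",proj("scene",k)[0],"b2.png",100,100,5)
# arc: relative displacements in tool units from a0
s=state();h=B(r,[.085,0.065,.07])[0];p=s["position"]+np.array([0,0,.019])
bx=np.array([np.cos(r[2]),np.sin(r[2]),0]);d=p-h
u,w=-d@bx,d[2];ang0=np.arctan2(w,u)-np.arctan2(.036,.15);print("angle by pose",ang0,"radius",np.hypot(u,w),np.hypot(.15,.036))
E
```

```text
t 4.9 pos [0.6267 0.1018 0.2028] F [ 1.3904 -4.063  -5.4016] gap 0.2525013480994477
shift units [0.0108 0.0098 0.0146]
turn units [-0.0025 -0.0003 -0.001 ]
b2.png origin 319 113 scale 5
angle by pose 1.134690908918069 radius 0.15489742816620208 0.15425952158618927
```

View pics/b2.png

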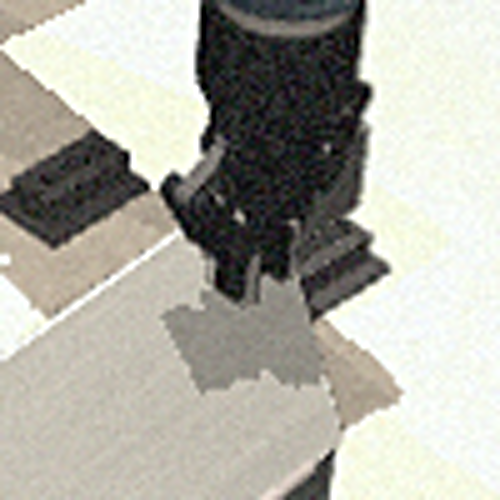

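```bash
python3 - <<'E'
from fit import *
A=[1.1347]
for st,e in((.05,.29),(.03,0.03)):
    while A[-1]-st>e-1e-6: A.append(A[-1]-st)
A+= [0.02,0.0,-.01]
P=np.array([C(a,.15,.036,.065) for a in A])
d=np.round(-np.diff(P,axis=0)/.05,3)
print(len(d));print([[x[0],0,x[2]] for x in d.tolist()])
E
```

```text
29
[[0.15, 0, 0.034], [0.148, 0, 0.042], [0.146, 0, 0.049], [0.143, 0, 0.057], [0.14, 0, 0.064], [0.137, 0, 0.071], [0.133, 0, 0.077], [0.129, 0, 0.084], [0.125, 0, 0.09], [0.12, 0, 0.096], [0.115, 0, 0.102], [0.11, 0, 0.108], [0.105, 0, 0.113], [0.099, 0, 0.118], [0.093, 0, 0.123], [0.086, 0, 0.128], [0.049, 0, 0.079], [0.046, 0, 0.08], [0.044, 0, 0.081], [0.042, 0, 0.083], [0.039, 0, 0.084], [0.036, 0, 0.085], [0.034, 0, 0.086], [0.031, 0, 0.087], [0.029, 0, 0.088], [0.026, 0, 0.089], [0.012, 0, 0.044], [0.015, 0, 0.06], [0.007, 0, 0.03]]
```

Emit:
carry_out([
  [[0.15,0,0.034,0,0,0,15],[0.148,0,0.042,0,0,0,15],[0.146,0,0.049,0,0,0,15],[0.143,0,0.057,0,0,0,15],[0.14,0,0.064,0,0,0,15],[0.137,0,0.071,0,0,0,15],[0.133,0,0.077,0,0,0,15],[0.129,0,0.084,0,0,0,15],[0.125,0,0.09,0,0,0,15],[0.12,0,0.096,0,0,0,15]],
])

```text
time_s: 6.2
position: [0.5617, 0.0865, 0.1722]
tcp_rot: [[-0.975, -0.224, 0.005], [-0.224, 0.975, -0.001], [-0.005, -0.002, -1.0]]
contact_force: [-1.1, -7.4, 10.5]
finger_gap: 0.249
```

```bash
cat > ang.py <<'E'
from look import *
r=np.array([.5884,.0268,.2262,1.1302])
def angle():
    s=state();h=B(r,[.085,0.065,.07])[0];p=s["position"]+np.array([0,0,.019])
    bx=np.array([np.cos(r[2]),np.sin(r[2]),0]);d=p-h
    u,w=-d@bx,d[2];print("angle by pose",np.arctan2(w,u)-np.arctan2(.036,.15),"radius",np.hypot(u,w),.15426,"F",s["contact_force"],"tq",s["torque"],s["finger_gap"],s["position"])
if __name__=="__main__":angle()
E
python3 ang.py
```

```text
angle by pose 0.6574956953743332 radius 0.1556260338278772 0.15426 F [-1.0915 -7.4331 10.4981] tq [-0.9442 -0.2232  0.0629] 0.2490909315577717 [0.5617 0.0865 0.1722]
```

Emit:
carry_out([
  [[0.115,0,0.102,0,0,0,15],[0.11,0,0.108,0,0,0,15],[0.105,0,0.113,0,0,0,15],[0.099,0,0.118,0,0,0,15],[0.093,0,0.123,0,0,0,15],[0.086,0,0.128,0,0,0,15],[0.049,0,0.079,0,0,0,15],[0.046,0,0.08,0,0,0,15],[0.044,0,0.081,0,0,0,15],[0.042,0,0.083,0,0,0,15],[0.039,0,0.084,0,0,0,15],[0.036,0,0.085,0,0,0,15]],
])

```text
time_s: 7.7
position: [0.5182, 0.0763, 0.1116]
tcp_rot: [[-0.974, -0.224, 0.001], [-0.224, 0.974, -0.002], [-0.001, -0.002, -1.0]]
contact_force: [-3.2, -10.9, 7.1]
finger_gap: 0.25
```

```bash
python3 ang.py
```

```text
angle by pose 0.16690332195440583 radius 0.15468064766040832 0.15426 F [ -3.2399 -10.931    7.1194] tq [-1.4641  0.0867  0.0634] 0.24957775748104846 [0.5182 0.0763 0.1116]
```

Emit:
carry_out([
  [[0.034,0,0.086,0,0,0,15],[0.031,0,0.087,0,0,0,15],[0.029,0,0.088,0,0,0,15],[0.026,0,0.089,0,0,0,15],[0.012,0,0.044,0,0,0,15],[0.015,0,0.06,0,0,0,15],[0,0,0.02,0,0,0,15],[0,0,0,0,0,0,15]],
])

```text
time_s: 8.7
position: [0.5107, 0.0745, 0.0875]
tcp_rot: [[-0.974, -0.225, 0.0], [-0.225, 0.974, -0.002], [0.0, -0.002, -1.0]]
contact_force: [-2.1, -12.1, 4.5]
finger_gap: 0.247
```

```bash
python3 ang.py
```

```text
angle by pose 0.0031414668722970496 radius 0.15442931842115604 0.15426 F [ -2.1261 -12.1388   4.4925] tq [-1.6773 -0.0575  0.0964] 0.24743215071445376 [0.5107 0.0745 0.0875]
```

Emit:
carry_out([
  [[0,0,0.03,0,0,0,15],[0,0,0.03,0,0,0,15],[0,0,0,0,0,0,15]],
])

```text
time_s: 9.07
position: [0.5102, 0.0745, 0.0854]
tcp_rot: [[-0.974, -0.225, -0.0], [-0.225, 0.974, -0.002], [0.001, -0.002, -1.0]]
contact_force: [-8.5, -13.2, 18.9]
finger_gap: 0.249
```

```bash
python3 ang.py
```

```text
angle by pose -0.010979925952100594 radius 0.15435950747009847 0.15426 F [ -8.517  -13.211   18.8708] tq [-1.8324  0.896   0.1114] 0.24876573662114643 [0.5102 0.0745 0.0854]
```

Emit:
carry_out([
  [[0,0,-0.02,0,0,0,50],[0,0,0,0,0,0,50],[0,0,0,0,0,0,50],[0,0,-0.3,0,0,0,60],[0,0,-0.8,0,0,0,85],[0,0,-0.8,0,0,0,60],[0,0,-0.8,0,0,0,60],[0,0.8,0,0,0,0.3,60],[0,0.8,0,0,0,0.3,60],[0,0.8,0,0,0,0.3,60],[0,0,0,0,0,0,60]],
])

```text
time_s: 10.45
position: [0.5025, 0.1971, 0.2207]
tcp_rot: [[-0.97, 0.242, 0.001], [0.242, 0.97, 0.001], [-0.001, 0.001, -1.0]]
contact_force: [-0.8, -0.2, 0.3]
finger_gap: 0.704
```

```bash
python3 - <<'E'
from look import *
r=np.array([.5880,.0257,.2262,0])
s=state();print(s["position"],s["time_s"])
c=[[x,y,.076] for x in(.085,-.083) for y in(-.12,.12)]
for n in("top","scene"):
    crop(n,proj(n,B(r,[0,0.05,.07]))[0],f"c_{n}.png",160,120,5,list(proj(n,B(r,c)))+list(proj(n,B(r,[[-.065,.065,.106],[-.0955,-.05,.05]]))))
E
```

```text
[0.5025 0.1971 0.2207] 10.45
c_top.png origin 206 134 scale 5
c_scene.png origin 266 137 scale 5
```

View pics/c_top.png

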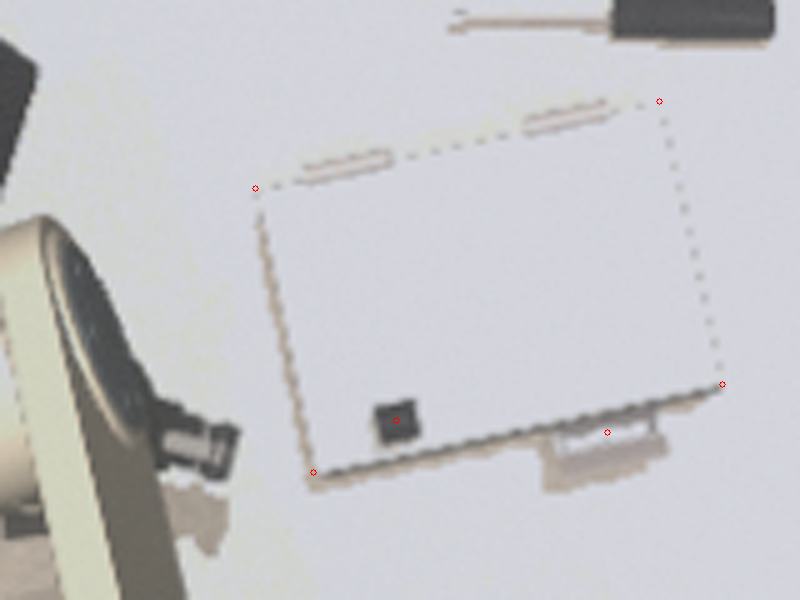

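View pics/c_scene.png

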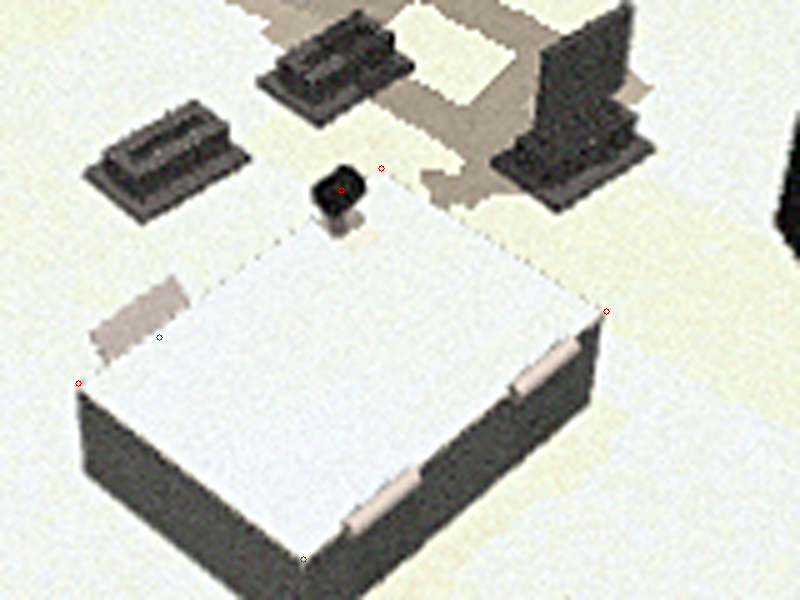

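```bash
python3 - <<'E'
import cv2
a=cv2.imread("pics/top0.png");a=cv2.convertScaleAbs(a,alpha=2)
b=cv2.imread("pics/scene0.png");
cv2.imwrite("pics/t_h.png",cv2.resize(a[210:250,190:245],None,fx=14,fy=14,interpolation=cv2.INTER_CUBIC))
from h import *
im=cv2.convertScaleAbs(get_image("scene")[:,:,::-1],alpha=1.8)
cv2.imwrite("pics/s_h.png",cv2.resize(im[130:185,360:405],None,fx=10,fy=10,interpolation=cv2.INTER_CUBIC))
E
```

```text
(no output)
```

View pics/t_h.png

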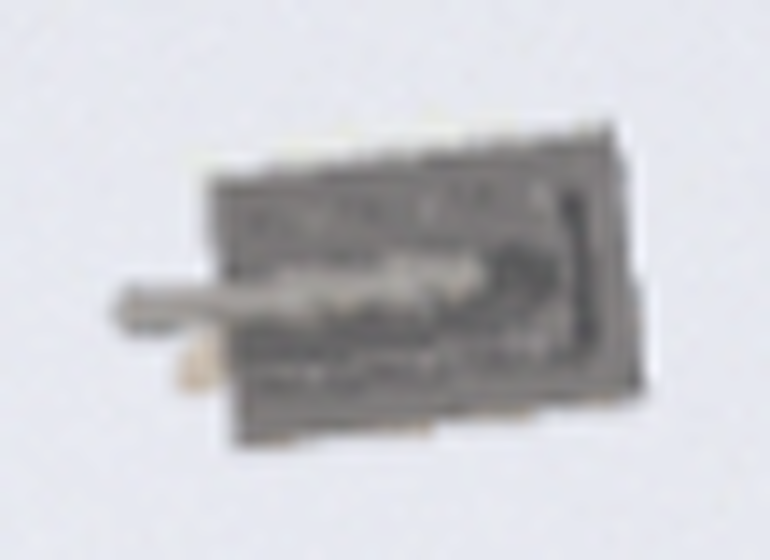

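View pics/s_h.png

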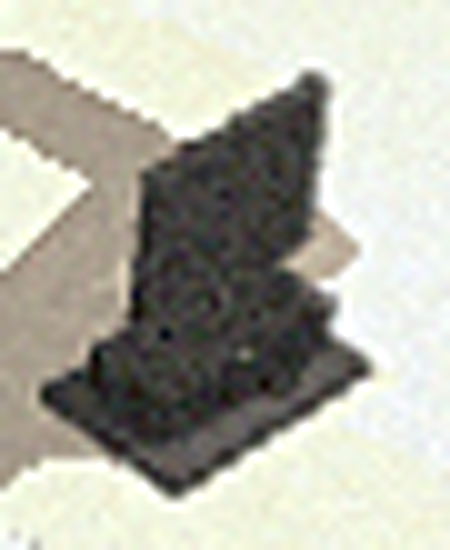

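```bash
cat > fith.py <<'E'
from fit import *
def px(n,u): return (np.array(u)+.5)/(14 if n=="top" else 10)-.5+([190,210] if n=="top" else [360,130])
HP=[("top",(121,308),(0,.0375,.108)),("top",(483,268),(0,-.0375,.108)),
("scene",(145,172),(.002,-.038,.108)),("scene",(320,74),(.001,.038,.108))]
zb=.005
SP=[("top",(210,178),(.03,.045,zb)),("top",(612,130),(.03,-.045,zb)),("top",(645,395),(-.03,-.045,zb)),("top",(238,442),(-.03,.045,zb)),
("scene",(42,395),(-.03,-.045,zb)),("scene",(172,497),(.03,-.045,0.0)),("scene",(372,370),(.03,.045,zb))]
for nm,L in(("holder",HP),("stand",SP)):
    f=lambda p:np.array([proj(n,B(p,X))[0]-px(n,u) for n,u,X in L])
    r=least_squares(lambda p:f(p).ravel(),[.47,.28,.1]).x
    print(nm,r);print(f(r))
E
python3 fith.py
```

```text
holder [0.4706 0.2812 0.119 ]
[[0.1135 0.3291]
 [0.3564 0.4894]
 [0.4831 0.4255]
 [0.4229 0.1542]]
stand [0.4721 0.2813 0.133 ]
[[ 0.0187 -0.4084]
 [ 0.1371 -0.4175]
 [-0.0932  0.2151]
 [ 0.0653  0.23  ]
 [-0.1408 -0.4628]
 [ 0.0909  0.346 ]
 [-0.0607 -0.4968]]
```

Emit:
carry_out([
  [[0,0,0,0,0,0.34,45],[0,0,0,0,0,0.34,45],[0,0,0,0,0,0.34,45],[0,0,0,0,0,0.34,45],[0,0,0,0,0,0.34,45],[0,0,0,0,0,0.34,45],[0,0,0,0,0,0.26,45],[0,0,0,0,0,0,45]],
])

```text
time_s: 11.6
position: [0.5023, 0.1937, 0.2199]
tcp_rot: [[-0.121, 0.993, -0.0], [0.993, 0.121, -0.0], [-0.0, -0.0, -1.0]]
contact_force: [-0.2, -0.9, -0.3]
finger_gap: 0.521
```

```bash
python3 - <<'E'
from plan import *
togo([.4709,.2808,.16],down(.126))
E
```

```text
t 11.6 pos [0.5023 0.1937 0.2199] F [-0.1573 -0.915  -0.3044] gap 0.5210092709114892
shift units [ 1.8049 -0.4123  1.1972]
turn units [-0.0002  0.0003 -0.0083]
```

Emit:
carry_out([
  [[0.6,-0.14,0.2,0,0,0,45],[0.6,-0.14,0.4,0,0,0,45],[0.6,-0.13,0.4,0,0,0,45],[0,0,0.2,0,0,0,45],[0,0,0,0,0,0,45]],
])

```text
time_s: 12.22
position: [0.4709, 0.2807, 0.1592]
tcp_rot: [[-0.123, 0.992, -0.001], [0.992, 0.123, -0.001], [-0.001, -0.001, -1.0]]
contact_force: [-0.3, 0.2, -0.1]
finger_gap: 0.524
```

```bash
python3 - <<'E'
from look import *
togo([.4709,.2808,.073],down(.126))
p=state()["position"]
crop("scene",proj("scene",p)[0],"d.png",80,80,8,[proj("scene",p)[0]])
E
```

```text
t 12.225 pos [0.4709 0.2807 0.1592] F [-0.2693  0.2047 -0.1277] gap 0.5243518537513142
shift units [0.0035 0.003  1.7231]
turn units [-0.0025  0.0018 -0.0055]
d.png origin 344 88 scale 8
```

View pics/d.png

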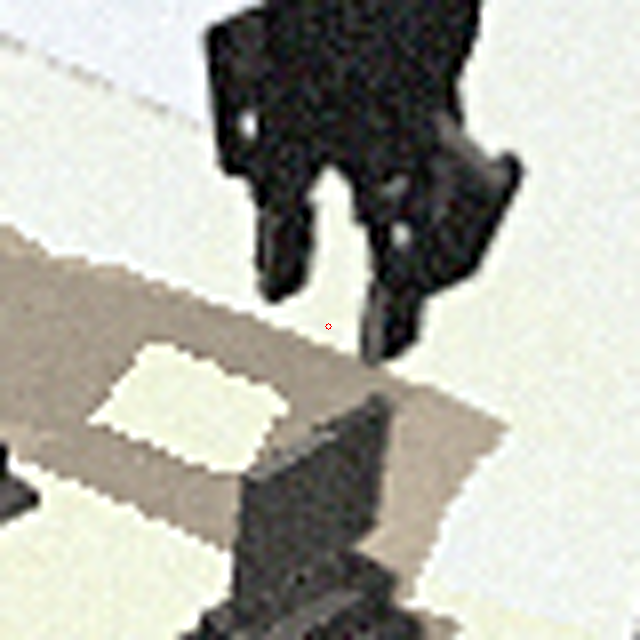

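Emit:
carry_out([
  [[0,0,0.4,0,0,0,45],[0,0,0.6,0,0,0,45],[0,0,0.5,0,0,0,35],[0,0,0.22,0,0,0,30],[0,0,0,0,0,0,4],[0,0,0,0,0,0,4],[0,0,0,0,0,0,4],[0,0,0,0,0,0,4],[0,0,0,0,0,0,4]],
], squeeze=60)

```text
time_s: 13.4
position: [0.4712, 0.2817, 0.0742]
tcp_rot: [[-0.121, 0.993, 0.0], [0.993, 0.121, 0.0], [0.0, 0.0, -1.0]]
contact_force: [-3.0, -2.5, 6.4]
finger_gap: 0.082
```

```bash
python3 - <<'E'
from look import *
togo([.4709,.2808,.073],down(.126))
p=state()["position"]
crop("scene",proj("scene",p)[0],"e.png",70,70,8,[proj("scene",p)[0]])
E
```

```text
t 13.4 pos [0.4712 0.2817 0.0742] F [-2.9588 -2.4623  6.4275] gap 0.08155712681821049
shift units [-0.0174 -0.0082  0.0236]
turn units [ 0.0006 -0.0001 -0.0093]
e.png origin 347 115 scale 8
```

View pics/e.png

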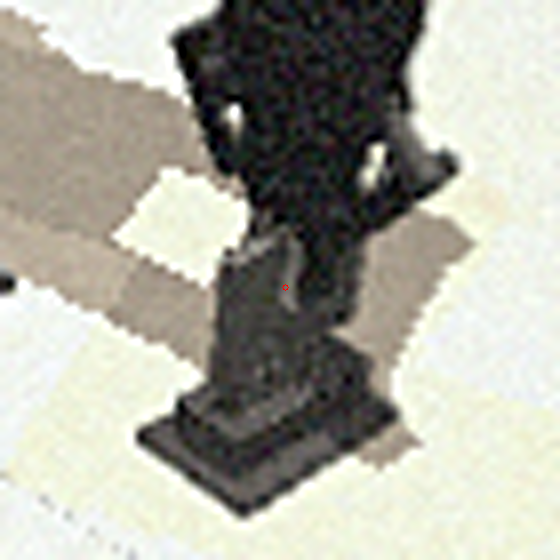

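Emit:
carry_out([
  [[0,0,-0.2,0,0,0,4],[0,0,-0.5,0,0,0,4],[0,0,-0.8,0,0,0,4],[0,0,-0.9,0,0,0,4],[0,0,-0.5,0,0,0,4],[0,0,0,0,0,0,4]],
])

```text
time_s: 14.2
position: [0.4727, 0.2826, 0.2213]
tcp_rot: [[-0.121, 0.993, 0.005], [0.993, 0.121, 0.003], [0.002, 0.005, -1.0]]
contact_force: [0.6, 1.0, -0.7]
finger_gap: 0.084
```

```bash
python3 - <<'E'
from look import *
r=np.array([.5880,.0257,.2262,0])
sl=B(r,[-.0955,-.05,.05])[0];print(sl)
togo(sl+[0,0,.17],down(.2262))
p=state()["position"]
crop("scene",proj("scene",p-[0,0,.03])[0],"f.png",70,70,8,[proj("scene",p)[0]])
E
```

```text
[ 0.5061 -0.0444  0.05  ]
t 14.2 pos [0.4727 0.2826 0.2213] F [ 0.6415  1.0302 -0.6894] gap 0.08358658219424077
shift units [-6.5747 -0.1249  0.0103]
turn units [ 0.0102 -0.004  -0.201 ]
f.png origin 351 84 scale 8
```

View pics/f.png

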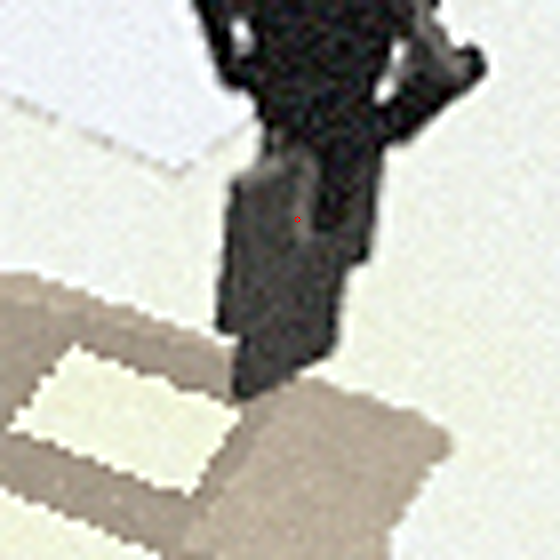

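Emit:
carry_out([
  [[0,0,0,0,0,-0.2,4],[-0.3,-0.04,0,0,0,0,4],[-0.6,-0.075,0,0,0,0,4],[-0.7,-0.09,0,0,0,0,4],[-0.7,-0.09,0,0,0,0,4],[-0.7,-0.09,0,0,0,0,4],[-0.7,-0.09,0,0,0,0,4],[-0.7,-0.09,0,0,0,0,4],[-0.7,-0.09,0,0,0,0,4],[-0.7,-0.08,0,0,0,0,4],[-0.5,-0.06,0,0,0,0,4],[-0.22,-0.02,0,0,0,0,4],[0,0,0.5,0,0,0,4],[0,0,0.5,0,0,0,4],[0,0,0,0,0,0,4],[0,0,0,0,0,0,4]],
])

```text
time_s: 16.25
position: [0.5046, -0.0451, 0.1692]
tcp_rot: [[-0.223, 0.975, 0.0], [0.975, 0.223, 0.0], [-0.0, 0.0, -1.0]]
contact_force: [-0.1, 0.5, -0.7]
finger_gap: 0.081
```

```bash
python3 - <<'E'
from look import *
r=np.array([.5880,.0257,.2262,0])
sl=B(r,[-.0955,-.05,.05])[0]
togo(sl+[0,0,.092],down(.2262))
s=state();p=s["position"];R=s["tcp_rot"]
f=p-np.array([0,0,.067]) # est. foot
H=[[0,.025,0],[0,-.025,0],[0,.038,.102],[0,-.038,.102],[0,.038,.036],[0,-.038,.036]]
hp=np.r_[f[:2],.2262]
W=B(hp,H);W[:,2]+=f[2]
for n in("top","scene"):
    crop(n,proj(n,sl+[0,0,.04])[0],f"g_{n}.png",80,75,8,list(proj(n,W))+[proj(n,sl)[0]])
E
```

```text
t 16.25 pos [ 0.5046 -0.0451  0.1692] F [-0.0806  0.4578 -0.6566] gap 0.08131744591704865
shift units [0.0049 0.0335 0.5436]
turn units [ 0.0004  0.     -0.0016]
g_top.png origin 287 182 scale 8
g_scene.png origin 256 156 scale 8
```

View pics/g_top.png

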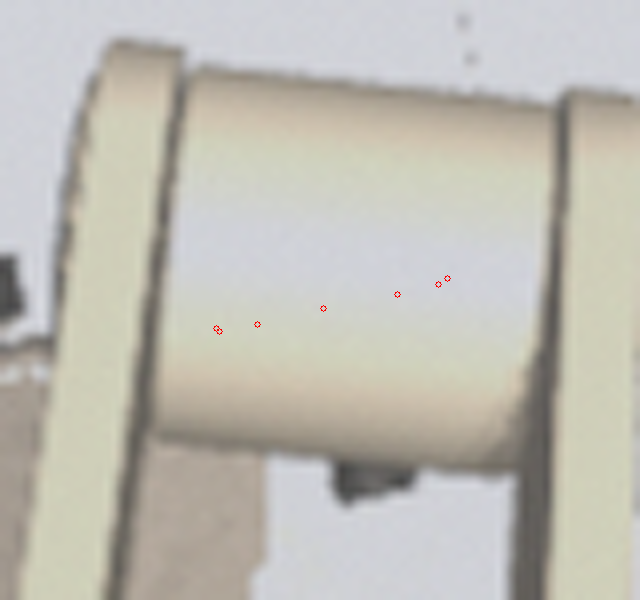

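View pics/g_scene.png

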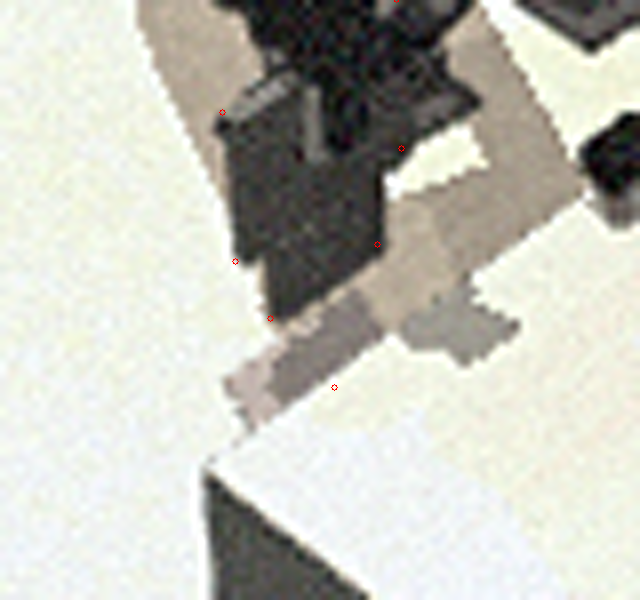

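```bash
python3 - <<'E'
from look import *
r=np.array([.5880,.0257,.2262,0])
def inv(X):
    c,s=np.cos(r[2]),np.sin(r[2]);d=X[:2]-r[:2];return np.array([c*d[0]+s*d[1],-s*d[0]+c*d[1],X[2]])*1e3
for z in(.064,):
  for u in((90,335),(178,275)):
    print(inv(onz("scene",(np.array(u)+.5)/5-.5+[266,137],z)))
  for u in((552,425),(657,400),(545,452),(665,430)):   # top view flare
    print("top",inv(onz("top",(np.array(u)+.5)/5-.5+[206,134],z)))
# markers for flare (outer top corners)
im=cv2.imread("pics/c_scene.png");im2=cv2.imread("pics/c_top.png")
a=cv2.resize(im[230:400,50:250],None,fx=4,fy=4);b=cv2.resize(im2[370:510,520:700],None,fx=4,fy=4)
cv2.imwrite("pics/g1.png",a);cv2.imwrite("pics/g2.png",b)
E
```

```text
[-113.7004  -84.2812   64.    ]
[-112.8328  -17.6617   64.    ]
top [-85.0409 -19.5438  64.    ]
top [-83.7358 -82.0677  64.    ]
top [-99.461  -12.2919  64.    ]
top [-101.6926  -82.8887   64.    ]
```

View pics/g1.png

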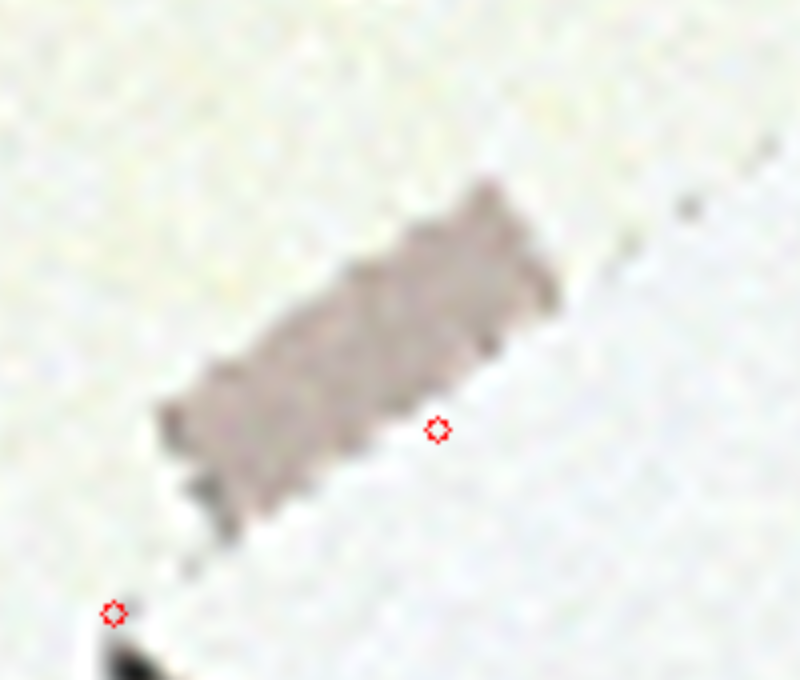

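View pics/g2.png

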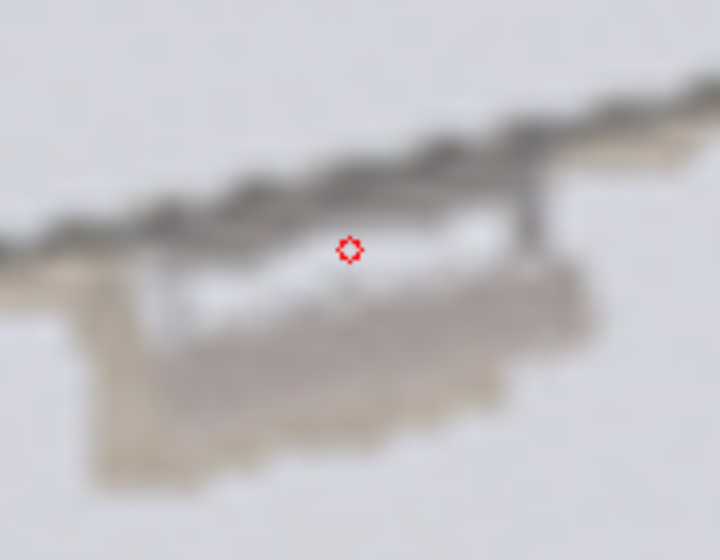

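Emit:
carry_out([
  [[-0.005,0.033,0.2,0,0,0,4],[0,0,0.3,0,0,0,4],[0,0,0.2,0,0,0,4],[0,0,0.1,0,0,0,4],[0,0,0,0,0,0,4],[0,0,0,0,0,0,4]],
])

```text
time_s: 17.1
position: [0.5063, -0.0451, 0.1289]
tcp_rot: [[-0.224, 0.975, 0.0], [0.975, 0.224, -0.0], [-0.0, 0.0, -1.0]]
contact_force: [-1.3, -0.5, -0.9]
finger_gap: 0.088
```

```bash
cat > st.py <<'E'
from look import *
def st(pic=None):
    r=np.array([.5880,.0257,.2262,0]);sl=B(r,[-.0955,-.0505,.05])[0]
    s=state();p=s["position"];c,q=np.cos(r[2]),np.sin(r[2]);F=s["contact_force"];d=p-sl
    print("t",s["time_s"],"TCP in slot mm",1e3*np.array([c*d[0]+q*d[1],-q*d[0]+c*d[1],d[2]-.067]),"F bin",[c*F[0]+q*F[1],-q*F[0]+c*F[1],F[2]],"tq",s["torque"],"tilt",s["tcp_rot"][:2,2],s["finger_gap"])
    if pic:crop("scene",proj("scene",sl+[0,0,.02])[0],pic,80,75,8,[proj("scene",sl)[0]])
E
python3 -c "
from st import *
st('h.png')"
```

```text
t 17.1 TCP in slot mm [-0.0419 -0.1828 11.9052] F bin [np.float64(-1.4226953826449869), np.float64(-0.178927803730058), np.float64(-0.8895274132333668)] tq [-0.0115  0.0353  0.0265] tilt [ 0.0004 -0.    ] 0.08836548534016588
h.png origin 256 161 scale 8
```

View pics/h.png

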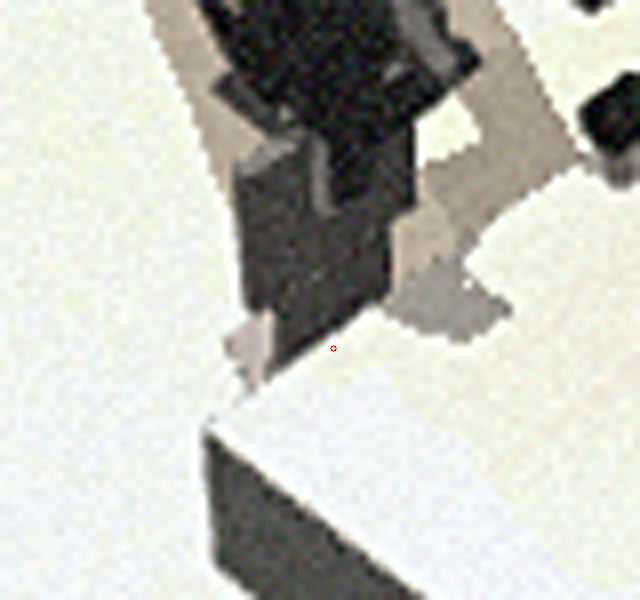

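```bash
python3 - <<'E'
from st import *
s=state();p=s["position"]
f=np.r_[p[:2],.2262]
H=[[.004,.025,.02],[.004,-.025,.02],[.004,.038,.036],[.004,-.038,.036],[-.004,.025,.03],[.004,-.038,.102]]
for dy in(0,.002):
    W=B(f,np.array(H)+[0,dy,0]);W[:,2]+=p[2]-.067
    print((proj("scene",W)-[256,161]+.5)*8-.5)
E
```

```text
[[388.9695 253.7657]
 [283.3162 328.0747]
 [414.6732 202.1102]
 [252.4645 315.1478]
 [372.1138 221.9553]
 [240.8253 173.1097]]
[[393.1097 250.8544]
 [287.6227 325.0452]
 [418.8106 199.2282]
 [256.8602 312.0834]
 [376.2779 219.0618]
 [245.4152 170.038 ]]
```

Emit:
carry_out([
  [[0,0,0.08,0,0,0,4],[0,0,0.08,0,0,0,4],[0,0,0.06,0,0,0,4],[0,0,0.06,0,0,0,4],[0,0,0,0,0,0,4]],
])

```text
time_s: 17.77
position: [0.5058, -0.0451, 0.1144]
tcp_rot: [[-0.224, 0.975, -0.001], [0.975, 0.224, 0.0], [0.0, -0.001, -1.0]]
contact_force: [1.2, 0.9, -0.6]
finger_gap: 0.082
```

```bash
python3 -c "
from st import *
st()"
```

```text
t 17.775 TCP in slot mm [-0.4584 -0.0449 -2.6218] F bin [np.float64(1.3502648775972945), np.float64(0.6425496803368562), np.float64(-0.5931500655028912)] tq [ 0.0057 -0.0569 -0.0254] tilt [-0.0005  0.    ] 0.0821095106823314
```

No contact yet, foot just below the mouth. Continue.

Emit:
carry_out([
  [[0,0,0.06,0,0,0,4],[0,0,0.06,0,0,0,4],[0,0,0.06,0,0,0,4],[0,0,0.06,0,0,0,4],[0,0,0,0,0,0,4]],
])

```text
time_s: 18.4
position: [0.5059, -0.0451, 0.1024]
tcp_rot: [[-0.224, 0.975, -0.0], [0.975, 0.224, 0.0], [0.0, -0.0, -1.0]]
contact_force: [1.1, -0.1, 0.2]
finger_gap: 0.082
```

```bash
python3 -c "
from st import *
st('i.png')"
```

```text
t 18.4 TCP in slot mm [ -0.3931  -0.0334 -14.5858] F bin [np.float64(1.0662180327227786), np.float64(-0.3609014998560458), np.float64(0.24710619322740202)] tq [ 0.0005 -0.0146  0.0313] tilt [-0.0004  0.    ] 0.0822303113699751
i.png origin 256 161 scale 8
```

View pics/i.png

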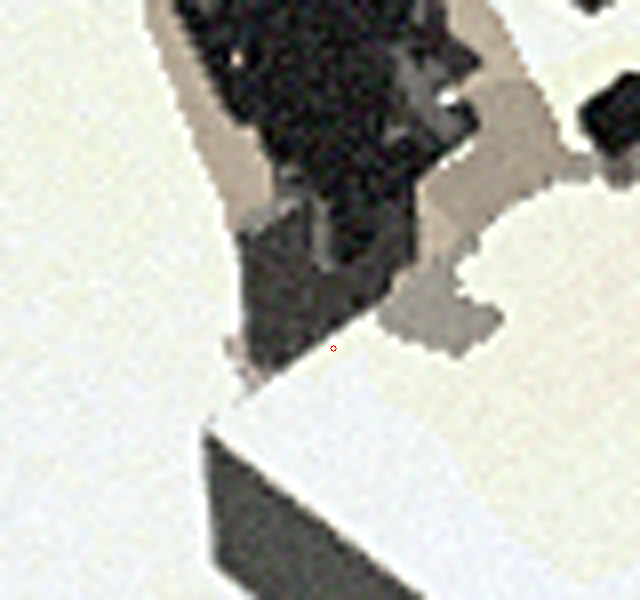

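Emit:
carry_out([
  [[0,0,0.05,0,0,0,4],[0,0,0.05,0,0,0,4],[0,0,0.05,0,0,0,4],[0,0,0.05,0,0,0,4],[0,0,0,0,0,0,4]],
], squeeze=80)

```text
time_s: 19.08
position: [0.5059, -0.0451, 0.0925]
tcp_rot: [[-0.224, 0.975, -0.0], [0.975, 0.224, 0.0], [0.0, -0.0, -1.0]]
contact_force: [-0.8, -0.2, -0.7]
finger_gap: 0.082
```

```bash
python3 -c "
from st import *
st()"
```

```text
t 19.075 TCP in slot mm [ -0.3365  -0.0736 -24.5233] F bin [np.float64(-0.833929658682617), np.float64(0.02107750289558774), np.float64(-0.7006369184061028)] tq [-0.0276  0.0737 -0.0027] tilt [-0.0003  0.    ] 0.08164479831748125
```

Emit:
carry_out([
  [[0,0,0.03,0,0,0,4],[0,0,0.03,0,0,0,4],[0,0,0.03,0,0,0,4],[0,0,0,0,0,0,4]],
])

```text
time_s: 19.58
position: [0.5061, -0.0451, 0.0885]
tcp_rot: [[-0.224, 0.975, 0.0], [0.975, 0.224, -0.0], [-0.0, 0.0, -1.0]]
contact_force: [-1.6, 0.6, 5.6]
finger_gap: 0.077
```

```bash
python3 -c "
from st import *
st()"
```

```text
t 19.575 TCP in slot mm [ -0.1562  -0.1366 -28.4883] F bin [np.float64(-1.4153549768318139), np.float64(0.9444345209031214), np.float64(5.593073469362384)] tq [0.0483 0.3635 0.0079] tilt [ 0.0003 -0.    ] 0.07728148692922515
```

Emit:
carry_out([
  [[0,0,0.03,0,0,0,4],[0,0,0.03,0,0,0,4],[0,0,0.03,0,0,0,4],[0,0,0,0,0,0,4]],
])

```text
time_s: 20.08
position: [0.5065, -0.0451, 0.086]
tcp_rot: [[-0.224, 0.975, 0.001], [0.975, 0.224, -0.0], [-0.0, 0.001, -1.0]]
contact_force: [-8.9, 1.1, 32.2]
finger_gap: 0.081
```

```bash
python3 -c "
from st import *
st()"
```

```text
t 20.075 TCP in slot mm [  0.1873  -0.2329 -31.0309] F bin [np.float64(-8.433534537932523), np.float64(3.0349969006442876), np.float64(32.18945294319524)] tq [0.192  1.9402 0.0647] tilt [ 0.0009 -0.0001] 0.08086929572837885
```

Emit:
carry_out([
  [[0,-0.005,-0.015,0,0,0,4],[0,0,0,0,0,0,4],[0,0,0,0,0,0,4]],
])

```text
time_s: 20.45
position: [0.5063, -0.0451, 0.0861]
tcp_rot: [[-0.224, 0.975, 0.001], [0.975, 0.224, -0.0], [-0.0, 0.001, -1.0]]
contact_force: [-5.8, 1.0, 22.2]
finger_gap: 0.083
```

```bash
python3 -c "
from st import *
st('j.png');
s=state();p=s['position'];f=np.r_[p[:2],.2262]
r=np.array([.5880,.0257,.2262,0]);g=B(r,[-.0955,-.0505,.018])[0]
W=B(np.r_[g[:2],.2262],[[.004,-.038,.102],[.004,.038,.102],[-.004,-.038,.102]]);W[:,2]+=.018
print((proj('scene',W)-[256,161]+.5)*8-.5)
crop('top',proj('top',g)[0],'k.png',110,90,7,list(proj('top',W)))
"
```

```text
t 20.45 TCP in slot mm [  0.0066  -0.1965 -30.9384] F bin [np.float64(-5.454960543089964), np.float64(2.248316282654171), np.float64(22.17786931249949)] tq [0.151  1.3116 0.0382] tilt [ 0.0012 -0.    ] 0.08286436859000502
j.png origin 256 161 scale 8
[[249.1652 268.7714]
 [413.5998 155.6823]
 [232.9478 256.7835]]
k.png origin 272 175 scale 7
```

View pics/j.png

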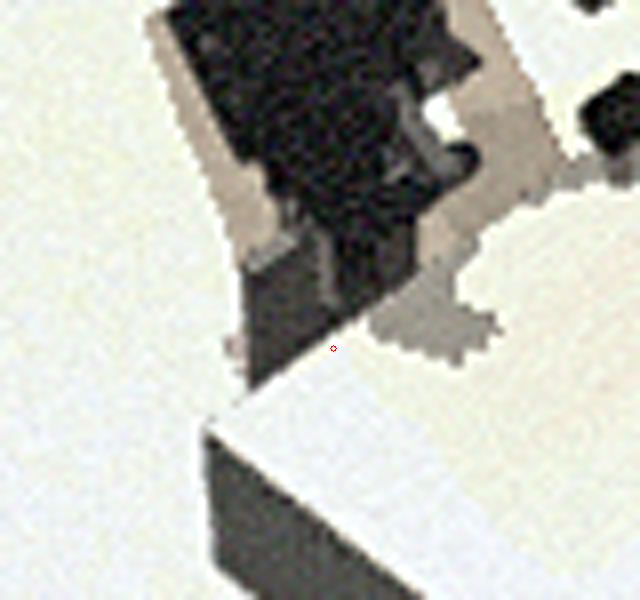

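View pics/k.png

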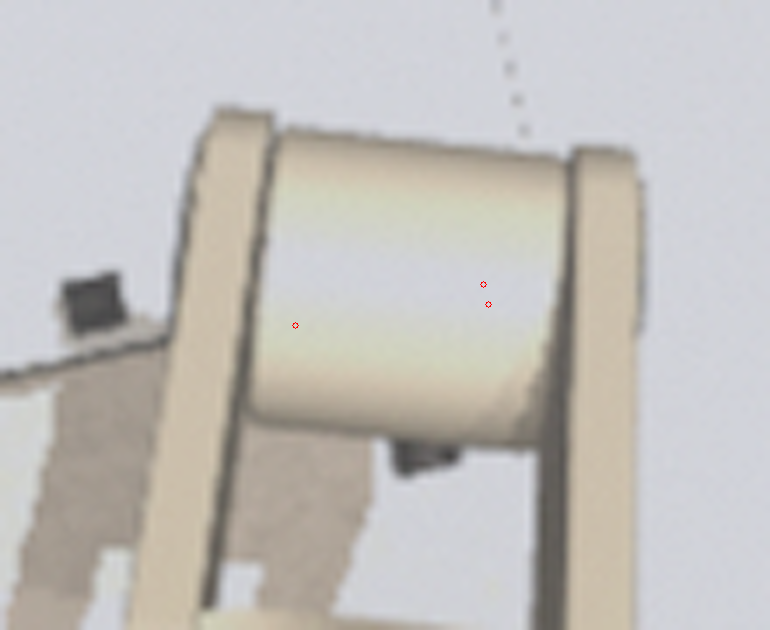

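```bash
python3 -c "
from st import *
st(); print(job_done()); st()"
```

```text
t 20.55 TCP in slot mm [  0.0072  -0.197  -30.9447] F bin [np.float64(-5.828366191187621), np.float64(2.3387155129691903), np.float64(21.793393012266844)] tq [0.1758 1.2545 0.0155] tilt [ 0.0012 -0.    ] 0.07787869283373813
the job is handed in; nothing more can be done
None
the job is handed in; nothing more can be done
```

The job is handed in at 20.6 s of the 58 s allowed. The cover is shut and the label holder is in the slot, still gripped and pressed home. No verdict was reported.

- **Cover:** I gripped the knob and swung it down its arc at about 0.4 rad/s, slowing near shut. I then pressed until its stop answered with about 19 N, let go, and saw it shut in both cameras.
- **Stand and holder:** I took the holder from the stand farthest to the robot's left, at about (219, 230) in the top view; the two empty look-alikes were at (246, 280) and (293, 275). It went into the slot without touching the sides, with the label on the robot's side.
- **Fully home:** the spring was felt first, then a stiff stop. The push peaked at about 32 N, above the suggested 25 N but well under the 60 N limit, so I eased it to 22 N. The finger tips ended 86.1 mm above the table, against 86.2 mm expected for the holder fully home. In the scene view its visible top corner matched the computed home position to about 0.3 pixel.
- **Weaker checks:** the arm blocked the top view of the slot during the fit. The sideways fit, and the 6 mm the spring bar should be down, therefore rest on force, arm position and the scene camera only. A side load of about 6 N remains along the bin's x, with 0.001 rad of tool tilt.

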